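# Lock the bayonet lid onto the shavings canister

## Task

Close the metal shavings canister on the shop counter with the lid that fits it, the one with two lugs: line its lugs up with the two slots in the canister's mouth, press it down against the spring, turn it about a quarter turn clockwise (seen from above) so that the lugs lock under the lip, and let go. Leave the plain round lid where it is.

Things in the scene. Friction and masses are not known exactly. Their poses are not given: they have to be found in the camera images.
- canister: Bare steel canister fixed to the counter, 116 mm across, 86 mm tall. Origin: centre of its underside, z up. Its mouth has a flat lip, 6 mm thick, top at z = 85 mm, with a round opening of radius 34 mm and two opposite slots toward +x and -x, 42 mm wide, out to radius 50 mm. Stops under the lip let the lugs turn some 95 degrees clockwise from the slots, about 45 the other way.
- canister_mouth (a point): The centre of the canister's mouth, level with the lip's top (z up). Under the lip a black sprung ring (hole radius 35 mm) carries the lugs; its top rests 8 mm below this point, yields from 3 N, and goes down 12 mm at most, at 6 N. Lid origins relative to this point: -22 mm seated in the slots unpressed, free to turn at -27 mm or lower, -30 mm a good press, -26 mm locked and let go.
- lug_lid: The lid that fits: loose, 0.12 kg, steel. Origin: centre of its underside, z up. Tapered nose (radius 20 mm, 31 mm from z = 14 mm up); two lugs 20 mm wide along +x and -x to radius 44 mm, z = 14 to 20 mm. Upright wooden grip bar along x: 60 mm long, 14 mm thick, z = 20 to 76 mm; take it across, in its top 25 mm, to clear the lip. A half turn is the same. Starts upright.
- round_lid: A bystander, the loose lid of another pot: same steel nose and wooden grip bar, but a full round brim of radius 44 mm in place of the two lugs, so it does not fit. Origin: centre of its underside, z up. Canister and lids stand side by side in any order.

How it is judged (in metres and radians):
At the end, for the whole second after the job is handed in: The lugged lid sits in the canister's mouth with its lugs below the lip (origin less than 65 mm above the canister's and within 12 mm of its axis), its lugs turned at least 60 degrees away from the slots, tilted less than 10 degrees, at rest and released (horizontal distance between lug_lid and canister below 0.012 m and z of lug_lid in the frame of canister below 0.065 m and angle between the x axis of lug_lid and the x axis of canister, either way round above 1.05 rad and angle between lug_lid's own z axis and vertical below 0.18 rad and linear speed of lug_lid below 0.02 m/s); the robot touches nothing.
It fails at once if the plain round lid is moved more than 40 mm (distance of round_lid from where it was at the start of the episode above 0.04 m).
It also fails if it takes over 42 s, if anything falls off the work surface, if the arm or the gripper's body presses on something with over 40 N, if the wrist force passes 120 N, or if a joint passes its speed limit or range.

## Robot

A 6-joint arm with a two-finger parallel gripper is mounted at the origin on the work surface; the furniture and walls round the work are solid. World frame = base frame: x ahead of the robot, y to its left, z up, the work surface at z = 0. Lengths are in mm, angles in rad, forces in N, time in s.
With the tool pointing down it reaches from about 350 to 850 mm from the base axis. Payload 8.1 kg.
Tool frame: the origin (TCP) lies midway between the tips of the shut fingers; the grasp point (between the pads) lies 19 mm behind it (robot.grip_point_offset is the distance from the TCP to the grasp point, in mm); z points along the fingers, y is the line along which they close (so a half turn about z gives the same grasp; the last joint's range is limited). The gripper opens to 93 mm and grips with 3 to 60 N. Pads are 15 mm wide; open, the fingers measure 128 mm over their backs; the gripper's body (75 mm by 188 mm) begins 65 mm behind the grasp point.
Start: joints at [1.045, 0.13, 1.488, -0, 1.523, -0.085], TCP at [255.978, 542.661, 218.635] pointing down, gripper open.
Joint ranges: [-2.96, 2.96], [-0.89, 2.26], [0.02, 2.5], [-1.34, 4.48], [0, 2.73], [-2.66, 2.66]. Speed limits (rad/s): [2.39, 2.39, 2.79, 3.14, 3.14, 3.14].

## Interface

Orientations are given as a unit quaternion [w, x, y, z].
In Python, from rig import robot gives the robot as it stands. The module is installed in compiled form; this text tells all that it offers.
- The arm moves only by the shell command python3 -m handwheel 'ROWS' [OPENING]. ROWS is JSON, a list of rows, each a list of 4 numbers: the shift along the tool's x, y, z in mm, then the turn about the tool's z in degrees. A call has 1 to 10 rows; each row shifts and turns the commanded pose from where the row before left it, along the tool's axes as they then stand; what a row does not reach is not made up. A row lasts 1/8 s, in which the tool goes at most 62.5 mm and 10.7 degrees, less where a joint would pass 70% of its speed; a pose out of reach is approached as far as the arm can. A call is refused whole if a number of a shift passes 62.5 or a number of a turn 10.7, either way. A call with a gripper value outside its range is refused whole. OPENING is the closure in counts, from 0 (fully open) to 255 (shut), set as the call begins (- or left out, the last holds). The fingers move at their own pace and stop on an object; the grip force is fixed at half the most. Time passes only in rows, so rows that do not move let the fingers close. It gives the time, the measured TCP pose, the force, the opening and the grip force at its end, in the units of the state.
- robot.get_state(): the state, without advancing time (a new reading comes with each control period).
- robot.read_camera(name): name is "scene" or "top" or "wrist"; returns the picture (384x512x3 uint8, red, green, blue); there is no depth.
- robot.camera_params(name): a dict with "fx", "fy", "cx", "cy" (pixels), "T" (4x4, takes a point from camera to world coordinates); the wrist camera has in their place "mount" (4x4, takes a point from camera to tool coordinates, whose origin is the TCP and whose axes are the flange's). Camera axes: x right, y up, looking along -z (the intrinsics and any distortion apply to the point x, -y, -z); pixel columns grow to the right and rows downward; lengths in mm; the calibration is good to about 2 mm. A picture is of the moment at which its call begins: read the wrist's pose just before it. camera_params takes no time and is no camera call.
- robot.hand_in(): hands the job in; it is judged then, once.
The state is a dict: "time": time; "joints": joint angles; "qvel": joint speeds; "joint_torque": joint torques, N m; "ee_pos": TCP position; "tool_rot": TCP orientation; "force": force on the tool from outside, world axes, zero at the start; "torque": the same for the moment, N m; "grip_width": finger opening in mm; "grasp_force": force on a finger pad.
Only numpy, scipy, OpenCV 4.12 (cv2) and the standard library are available. Lean on these libraries where they do the work, as an engineer would, in place of code of your own. Each camera call takes 0.05 s, during which the arm holds its last target. There are 200 camera calls.

## Working session

There is one attempt and no reset: what is moved stays moved. The work goes in short steps, Python scripts to look and compute and a shell command to move; the robot and the scene stay as the last step left them, time stands still between calls to the robot, and variables do not carry over. Pictures are saved under pics/ and viewed, at most 10 in all, crops included, and the job is handed in when it is done.

```bash
mkdir -p pics; python3 - <<'E'
from rig import robot
import cv2,numpy as np
np.set_printoptions(precision=3,suppress=True)
for n in ["top","scene"]:
    cv2.imwrite(f"pics/{n}0.png",robot.read_camera(n)[:,:,::-1]); p=robot.camera_params(n);print(n,p)
print(robot.camera_params("wrist")); s=robot.get_state();print(s)
E
```

```text
top {'fx': 415.69474097609356, 'fy': 415.69474097609356, 'cx': 252.63650459370638, 'cy': 200.16129242558398, 'T': array([[  0.025,   0.988,  -0.149, 335.493],
       [ -0.999,   0.028,   0.015, -67.068],
       [  0.019,   0.149,   0.989, 925.358],
       [  0.   ,   0.   ,   0.   ,   1.   ]])}
scene {'fx': 453.08773574472366, 'fy': 453.08773574472366, 'cx': 254.70049862889036, 'cy': 200.63841260164108, 'T': array([[   0.83 ,    0.289,   -0.478,   52.278],
       [  -0.558,    0.438,   -0.705, -678.289],
       [   0.006,    0.851,    0.525,  547.199],
       [   0.   ,    0.   ,    0.   ,    1.   ]])}
{'fx': 264.95017758492986, 'fy': 264.95017758492986, 'cx': 253.97873855132747, 'cy': 189.64377364146267, 'mount': array([[  -0.   ,    0.967,    0.255,   71.515],
       [   1.   ,    0.001,   -0.   ,   -0.68 ],
       [  -0.   ,    0.255,   -0.967, -165.587],
       [   0.   ,    0.   ,    0.   ,    1.   ]])}
{'time': 0.1, 'joints': array([ 1.045,  0.131,  1.489, -0.   ,  1.523, -0.085]), 'qvel': array([ 0.001, -0.001, -0.002, -0.001, -0.   ,  0.001]), 'joint_torque': array([  0.001, -56.135, -49.309,   0.077,   0.029,   0.   ]), 'ee_pos': array([255.744, 542.206, 217.687]), 'tool_rot': array([-0.   ,  0.219,  0.976, -0.001]), 'force': array([ 0.731, -0.069, -0.36 ]), 'torque': array([ 0.011, -0.036, -0.016]), 'grasp_force': 0.0, 'grip_width': 92.75822498489906}
```

View pics/top0.png

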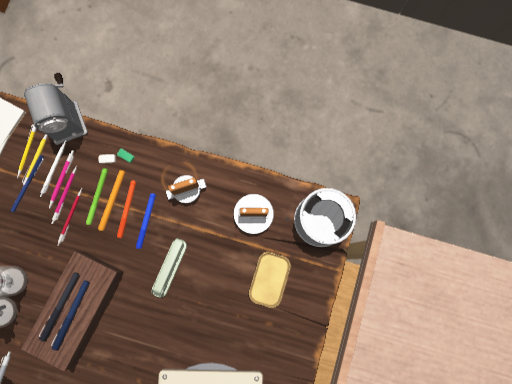

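View pics/scene0.png

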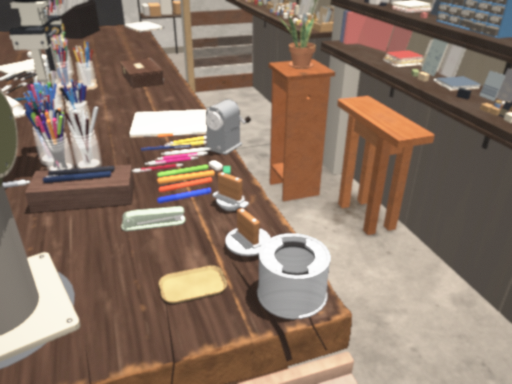

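Top view: the lug lid is near (186,189), the round lid at (253,213) and the canister at (325,218). Next I cast rays for rough positions.

```bash
cat > h.py <<'E'
from rig import robot
import numpy as np, cv2
from scipy.spatial.transform import Rotation as R
def toolT(s):
    T=np.eye(4);T[:3,:3]=R.from_quat(np.roll(s["tool_rot"],-1)).as_matrix();T[:3,3]=s["ee_pos"];return T
def ray(p,T,uv,z):
    d=T[:3,:3]@np.array([(uv[0]-p["cx"])/p["fx"],-(uv[1]-p["cy"])/p["fy"],-1.])
    return T[:3,3]+d*(z-T[2,3])/d[2]
def wrist(name):
    s=robot.get_state();im=robot.read_camera("wrist")
    cv2.imwrite(f"pics/{name}.png",im[:,:,::-1]);np.save(name+".npy",toolT(s));return im,toolT(s)
def wray(T,uv,z):
    p=robot.camera_params("wrist");return ray(p,T@p["mount"],uv,z)
def intool(T,P): return T[:3,:3].T@(np.asarray(P)-T[:3,3])
E
python3 - <<'E'
from h import *
p=robot.camera_params("top");T=toolT(robot.get_state())
print(T.round(3))
for n,uv,z in [("lug",(183,186),76),("round",(254,211),76),("can",(325,218),86)]:
    P=ray(p,p["T"],uv,z);print(n,P.round(),intool(T,P).round())
E
```

```text
[[-9.04000e-01  4.27000e-01 -1.00000e-03  2.55744e+02]
 [ 4.27000e-01  9.04000e-01 -1.00000e-03  5.42206e+02]
 [ 0.00000e+00 -2.00000e-03 -1.00000e+00  2.17687e+02]
 [ 0.00000e+00  0.00000e+00  0.00000e+00  1.00000e+00]]
lug [489.  65.  76.] [-415. -332.  142.]
round [441. -83.  76.] [-435. -486.  142.]
can [ 430. -228.   86.] [-486. -622.  133.]
```

```bash
python3 -m handwheel '[[-42,-33,-6,0],[-42,-33,-6,0],[-42,-33,-6,0],[-42,-33,-6,0],[-42,-33,-6,0],[-42,-33,0,0],[-42,-33,0,0],[-42,-33,0,0],[-42,-33,0,0],[-37,-33,0,0]]' 0; python3 -m handwheel '[[0,0,0,9.2],[0,0,0,9.2],[0,0,0,9.2],[0,0,0,9.2],[0,0,0,9.2],[0,0,0,0],[0,0,0,0]]'
python3 - <<'E'
from h import *
im,T=wrist("w1");print(T.round(2))
E
```

```text
time: 1.35
ee_pos: [490.9, 65.4, 248.3]
tool_rot: [-0.0, 0.219, 0.976, -0.0]
force: [-0.4, 0.1, 0.2]
grip_width: 92.9
grasp_force: 0.0
time: 2.22
ee_pos: [490.4, 67.2, 248.4]
tool_rot: [-0.0, 0.581, 0.814, -0.0]
force: [0.4, -0.5, 0.2]
grip_width: 92.9
grasp_force: 0.0
[[-3.2000e-01  9.5000e-01 -0.0000e+00  4.9037e+02]
 [ 9.5000e-01  3.2000e-01 -0.0000e+00  6.7150e+01]
 [ 0.0000e+00 -0.0000e+00 -1.0000e+00  2.4840e+02]
 [ 0.0000e+00  0.0000e+00  0.0000e+00  1.0000e+00]]
```

View pics/w1.png

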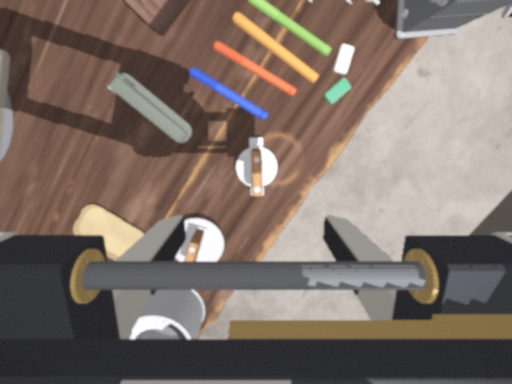

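The wrist view shows the lug lid at (257,166) with its bar roughly vertical in the picture, along tool x. The round lid is at (200,240) and the canister at the lower left. I'll fit the bar and lugs.

```bash
python3 - <<'E'
from h import *
im=cv2.imread("pics/w1.png");c=im[125:210,215:300]
cv2.imwrite("pics/w1c.png",cv2.resize(c,None,fx=7,fy=7,interpolation=cv2.INTER_CUBIC))
T=np.load("w1.npy")
for r in (145,195): print(intool(T,wray(T,(256,r),76)).round(1),intool(T,wray(T,(256,r),20)).round(1))
E
```

```text
[ 39.9   1.4 172.4] [ 34.8   1.9 228.4]
[-25.8   1.5 172.4] [-41.8   2.  228.4]
```

View pics/w1c.png

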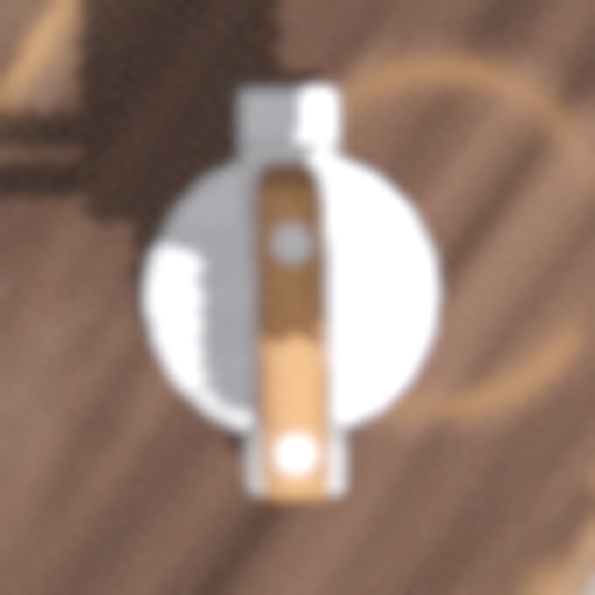

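The bar top runs from (256.1,148.6) to (257.3,195.7). That puts its centre at tool (+4, +2) with a turn of −1.2°. I'll descend to TCP z 45 and grip.

```bash
python3 -m handwheel '[[4,2,0,-1.2],[0,0,50,0],[0,0,50,0],[0,0,50,0],[0,0,35,0],[0,0,18,0],[0,0,0,0],[0,0,0,0]]' 0;python3 -m handwheel '[[0,0,0,0],[0,0,0,0],[0,0,0,0],[0,0,0,0],[0,0,0,0],[0,0,0,0]]' 255
```

```text
time: 3.28
ee_pos: [492.6, 71.7, 47.4]
tool_rot: [0.001, 0.574, 0.819, 0.001]
force: [-0.1, 0.1, 0.7]
grip_width: 93.4
grasp_force: 0.0
time: 4.03
ee_pos: [491.1, 71.6, 45.6]
tool_rot: [-0.0, 0.574, 0.819, -0.0]
force: [0.2, -0.6, 0.3]
grip_width: 37.5
grasp_force: 0.0
```

```bash
python3 -m handwheel '[[0,0,0,0],[0,0,0,0],[0,0,0,0],[0,0,0,0],[0,0,0,0]]';python3 -m handwheel '[[0,0,-15,0],[0,0,-35,0],[0,0,-50,0],[0,0,-50,0],[0,0,-40,0],[0,0,-10,0],[0,0,0,0]]'
python3 - <<'E'
from h import *
T=toolT(robot.get_state());p=robot.camera_params("top");print(T.round(3))
print(intool(T,ray(p,p["T"],(325,218),86)).round())
E
```

```text
time: 4.65
ee_pos: [490.9, 71.5, 45.5]
tool_rot: [-0.0, 0.574, 0.819, -0.0]
force: [1.2, 0.1, -1.5]
grip_width: 13.6
grasp_force: 30.0
time: 5.52
ee_pos: [491.2, 71.6, 245.8]
tool_rot: [0.0, 0.574, 0.819, 0.0]
force: [-0.3, 0.6, -2.4]
grip_width: 13.8
grasp_force: 30.0
[[-3.41000e-01  9.40000e-01  1.00000e-03  4.91248e+02]
 [ 9.40000e-01  3.41000e-01  0.00000e+00  7.15720e+01]
 [-0.00000e+00  1.00000e-03 -1.00000e+00  2.45824e+02]
 [ 0.00000e+00  0.00000e+00  0.00000e+00  1.00000e+00]]
[-260. -160.  160.]
```

```bash
python3 -m handwheel '[[-33,-16,0,0],[-33,-16,0,0],[-33,-16,0,0],[-33,-16,0,0],[-33,-16,0,0],[-33,-16,0,0],[-33,-16,0,0],[-33,-16,0,0],[-33,-16,0,0],[-33,-16,0,0]]';python3 -m handwheel '[[0,0,0,0],[0,0,0,0],[0,0,0,0]]'
python3 - <<'E'
from h import *
im,T=wrist("w2");print(T.round(2))
E
```

```text
time: 6.78
ee_pos: [452.0, -293.6, 242.6]
tool_rot: [-0.002, 0.574, 0.819, 0.0]
force: [0.9, -0.4, -1.6]
grip_width: 13.9
grasp_force: 30.0
time: 7.15
ee_pos: [453.2, -292.1, 244.8]
tool_rot: [-0.001, 0.574, 0.819, 0.0]
force: [-0.6, -0.5, -1.3]
grip_width: 14.1
grasp_force: 30.0
[[-3.4000e-01  9.4000e-01 -0.0000e+00  4.5320e+02]
 [ 9.4000e-01  3.4000e-01  0.0000e+00 -2.9206e+02]
 [ 0.0000e+00 -0.0000e+00 -1.0000e+00  2.4476e+02]
 [ 0.0000e+00  0.0000e+00  0.0000e+00  1.0000e+00]]
```

View pics/w2.png

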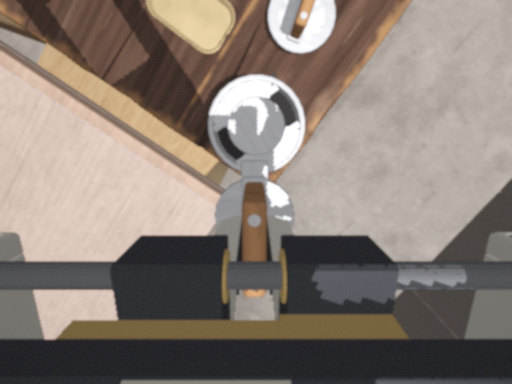

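The canister mouth is fully visible, centred near (257,122). The dark slots are at about (222,133) and (292,110). I'll zoom in and fit the outer rim.

```bash
python3 - <<'E'
from h import *
im=cv2.imread("pics/w2.png");c=im[68:183,200:315]
cv2.imwrite("pics/w2c.png",cv2.resize(c,None,fx=5.2,fy=5.2,interpolation=cv2.INTER_CUBIC))
E
```

```text
(no output)
```

View pics/w2c.png

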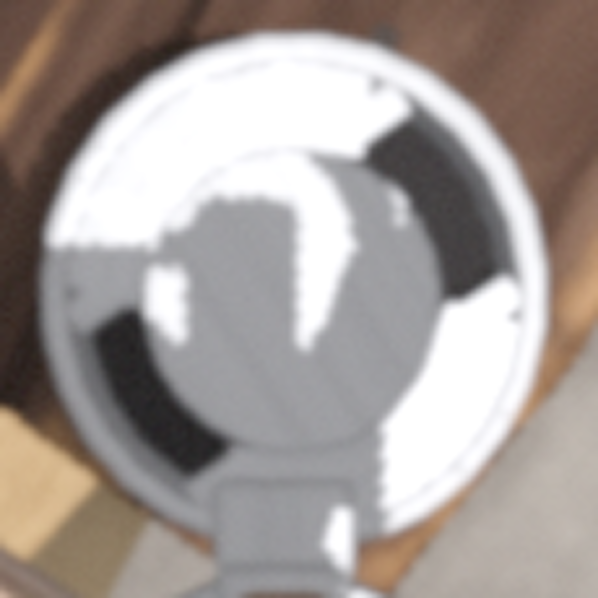

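```bash
python3 - <<'E'
from h import *
im=cv2.imread("pics/w2.png");T=np.load("w2.npy");f=lambda u,z=85:intool(T,wray(T,(199.6+u[0]/5.2,67.6+u[1]/5.2),z))[:2]
def fit(pts,z):
    P=np.array([f(p,z) for p in pts]);A=np.c_[2*P,np.ones(len(P))]
    s=np.linalg.lstsq(A,(P**2).sum(1),rcond=None)[0];print("centre",s[:2].round(1),"r",np.sqrt(s[2]+s[:2]@s[:2]).round(1))
    return s[:2]
c=fit([(40,290),(550,290),(290,32),(95,130),(475,110),(80,430),(415,520),(522,400)],86)
c2=fit([(150,320),(443,290),(300,152),(190,195),(297,450),(390,395)],85)
for n,a,b in [("UR in",(368,155),(448,300)),("LL in",(135,312),(228,445)),("UR out",(412,107),(511,278)),("LL out",(95,332),(190,472))]:
    A,B=f(a),f(b);m=(A+B)/2;print(n,np.linalg.norm(A-B).round(1),"perp ang",(np.degrees(np.arctan2(*(A-B)[::-1]))+90).round(1)%180,"mid ang",(np.degrees(np.arctan2(*(m-c)[::-1]))%180).round(1),"r",np.linalg.norm(m-c).round(1))
# bar of held lid
for uv in [(254,185),(255,290)]: print(intool(T,wray(T,uv,T[2,3]-31)).round(1))
print(robot.get_state()["joints"].round(2))
E
```

```text
centre [63.6  1.5] r 57.9
centre [63.9  1.3] r 33.1
UR in 36.7 perp ang 59.1 mid ang 57.5 r 30.8
LL in 37.1 perp ang 55.4 mid ang 56.6 r 31.2
UR out 43.6 perp ang 57.4 mid ang 57.6 r 44.8
LL out 38.8 perp ang 56.6 mid ang 57.3 r 41.9
[22.5 -1.1 31. ]
[-69.5  -0.3  30.9]
[-0.67 -0.04  1.62  0.    1.57 -1.02]
```

```bash
python3 - <<'E'
from h import *
T=np.load("w2.npy")
for uv,dz in [((254.5,184),30.5),((255,295),30.5),((254.4,160.3),-25.5)]: print(intool(T,wray(T,uv,T[2,3]+dz)).round(1))
E
python3 -m handwheel '[[32,1,0,0],[32,0,0,0],[0,0,0,9.5],[0,0,0,9.5],[0,0,0,9.5],[0,0,0,9.5],[0,0,0,9.5],[0,0,0,9.5],[0,0,0,0],[0,0,0,0]]'
python3 - <<'E'
from h import *
T0=np.load("w2.npy");T=toolT(robot.get_state())
P=T0@np.array([63.7,1.4,0,1]);print(P.round(1),intool(T,P[:3]).round(1),T.round(3)); print("yaw done",np.degrees(np.arctan2((T0[:3,:3].T@T[:3,0])[1],(T0[:3,:3].T@T[:3,0])[0])))
E
```

```text
[ 38.1  -0.9 -30.4]
[-29.1  -0.6 -30.5]
[42.3 -0.8 25.6]
time: 8.45
ee_pos: [432.5, -232.3, 245.7]
tool_rot: [0.0, 0.894, 0.448, 0.0]
force: [0.5, -0.5, -1.7]
grip_width: 13.4
grasp_force: 30.0
[ 432.7 -231.7  244.8    1. ] [ 0.6 -0.2  0.9] [[   0.599    0.801    0.     432.508]
 [   0.801   -0.599   -0.    -232.328]
 [   0.       0.      -1.     245.711]
 [   0.       0.       0.       1.   ]]
yaw done 56.810211758266284
```

Aligned within 1 mm. I'll descend to just above the sprung ring.

```bash
python3 -m handwheel '[[0,0,50,0],[0,0,45,0],[0,0,20,0],[0,0,8,0],[0,0,5,0],[0,0,5,0],[0,0,0,0],[0,0,0,0]]'
```

```text
time: 9.45
ee_pos: [432.7, -232.9, 113.2]
tool_rot: [0.0, 0.895, 0.446, 0.0]
force: [0.6, 1.0, -1.8]
grip_width: 13.9
grasp_force: 30.0
```

```bash
python3 -m handwheel '[[0,0,4,0],[0,0,3,0],[0,0,3,0],[0,0,3,0],[0,0,0,0],[0,0,0,0]]'
```

```text
time: 10.2
ee_pos: [432.7, -232.9, 100.0]
tool_rot: [0.0, 0.895, 0.446, 0.0]
force: [1.2, -0.2, 3.4]
grip_width: 13.7
grasp_force: 30.0
```

Spring force is about 5 N and the depth is −30.5 mm, so the lugs are through the slots. Next is the clockwise turn.

```bash
python3 -m handwheel '[[0,0,0,8],[0,0,0,8],[0,0,0,9],[0,0,0,9],[0,0,0,9],[0,0,0,9],[0,0,0,9],[0,0,0,9],[0,0,0,9],[0,0,0,7]]'; python3 -m handwheel '[[0,0,0,0],[0,0,0,0]]'; python3 -c "
from rig import robot;s=robot.get_state();print(s['joints'].round(2),s['torque'].round(2))"
```

```text
time: 11.45
ee_pos: [431.3, -234.4, 98.8]
tool_rot: [0.002, 0.958, -0.287, -0.0]
force: [-1.4, -10.4, -4.8]
grip_width: 14.3
grasp_force: 30.1
time: 11.7
ee_pos: [431.5, -234.0, 98.8]
tool_rot: [0.001, 0.959, -0.285, -0.0]
force: [0.4, -8.5, -5.3]
grip_width: 14.1
grasp_force: 30.0
[-0.6  -0.07  1.92 -0.    1.3   1.55] [-1.73 -0.08  0.29]
```

```bash
python3 -m handwheel '[[0,0,-2,0],[0,0,-2,0],[0,0,0,0],[0,0,0,0]]'; python3 -m handwheel '[[0,0,0,0],[0,0,0,0],[0,0,0,0],[0,0,0,0]]' 140;  python3 -m handwheel '[[0,0,-15,0],[0,0,-30,0],[0,0,-50,0],[0,0,-50,0],[-40,0,0,0],[-30,0,0,0],[0,0,0,0],[0,0,0,0]]' 0
python3 - <<'E'
from h import *
im,T=wrist("w3");cv2.imwrite("pics/w3c.png",cv2.resize(im[60:250,160:350,::-1],None,fx=3,fy=3))
print(T.round(2))
E
```

```text
time: 12.2
ee_pos: [429.6, -232.7, 100.8]
tool_rot: [0.001, 0.959, -0.285, -0.003]
force: [-2.3, -7.7, -11.8]
grip_width: 13.6
grasp_force: 30.0
time: 12.7
ee_pos: [432.6, -232.7, 103.9]
tool_rot: [0.0, 0.959, -0.284, 0.0]
force: [-0.8, -0.2, -0.4]
grip_width: 41.4
grasp_force: 0.0
time: 13.7
ee_pos: [374.2, -194.9, 249.6]
tool_rot: [0.0, 0.959, -0.284, 0.001]
force: [1.5, -0.2, -0.2]
grip_width: 93.0
grasp_force: 0.0
[[   0.84   -0.55    0.    374.22]
 [  -0.55   -0.84   -0.   -194.87]
 [   0.      0.     -1.    249.62]
 [   0.      0.      0.      1.  ]]
```

View pics/w3c.png

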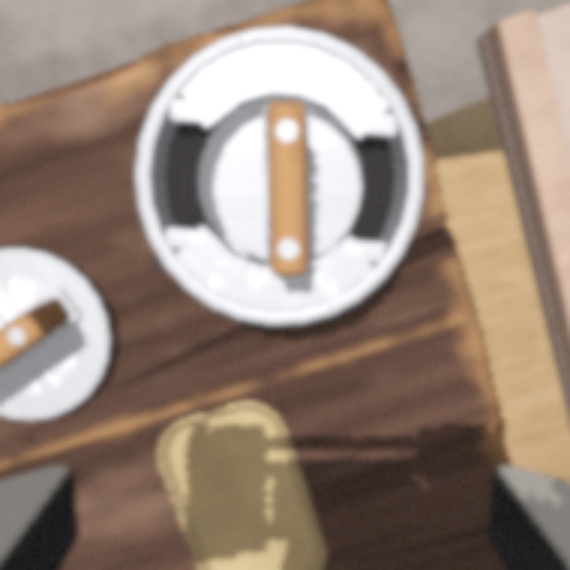

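The bar now runs from (288,100) to (290,275) in the crop, square to the slots at (185,175) and (378,190). The lugs are hidden under the lip, and the gripper is clear.

```bash
python3 -c "
from rig import robot;print(robot.hand_in())"
```

```text
the job is handed in; nothing more can be done
None
```

The canister is closed with the two-lug lid, turned about 86° clockwise with its lugs locked under the lip and released; the round lid was never touched, and I handed the job in at about 14 s (no verdict was returned).

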